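# Load the weld jig: backing bar, bracket, clamp

### The arm

A 6-joint arm with a two-finger parallel gripper is mounted at the origin on the work surface. World frame = base frame: x ahead of the robot, y to its left, z up, the work surface at z = 0. Lengths are in m, angles in rad, forces in N, time in s.
With the tool pointing down it reaches from about 0.25 to 0.725 m from the base axis. Payload 4 kg.
Tool frame: the origin (TCP) lies at the very end of the fingers, on their centre line; the grasp point (between the pads) lies 19 mm behind it; z points along the fingers, y is the line along which they close (so a half turn about z gives the same grasp; the last joint's range is limited). The gripper opens to 85 mm and grips with 20 to 120 N. Pads are 22 mm wide; open, the fingers measure 114 mm over their backs; the gripper's body (76 mm by 85 mm) begins 54 mm behind the grasp point. The pads swing forward as they close: fully open they stand 13 mm farther back than shut.
Start: joints at [-1.28, 0.241, 0.005, 1.335, 0, 1.571], TCP at [0.143, -0.479, 0.231] pointing down, gripper open.
Joint ranges: [-2.72, 2.72], [-1.05, 1.87], [-1.09, 1.28], [-1.99, 2.15], [-1.42, 1.44], [-3.14, 3.14]. Speed limits (rad/s): [2.79, 2.79, 3.14, 3.14, 3.14, 3.14].

### API

Orientations are given as a unit quaternion [x, y, z, w].
In Python, from workcell import bot, vision, workorder, boxes_of gives the robot as it stands.
- The arm moves only by the tool send_rows, never from a script. Its argument "motion" is text: rows parted by semicolons, each of 5 numbers parted by spaces: the closure, from -1 (fully open) to 1 (shut), so that 0 is half open, then the shift along the tool's x, y, z in cm, then the turn about the tool's z in rad. In form: claw x y z twist; .... A call has 1 to 5 rows; each row is the pose to reach, as a shift and turn from the pose commanded when the call began, along the tool's axes at that moment; what a row does not reach only later rows make up. A row lasts 1/10 s, in which the tool goes at most 50 mm and 8.59 degrees, less where a joint would pass 70% of its speed; a pose out of reach is approached as far as the arm can. A call with a gripper value outside its range is refused whole. The fingers move at their own pace and stop on an object; the grip force is fixed at half the most. Time passes only in rows, so rows that repeat a pose let the fingers close. It gives the time, the measured TCP pose, the force, the opening and the grip force at its end, in the units of the state.
- bot.get_obs(): the state, without advancing time (a new reading comes with each control period).
- vision.camera(name): name is "scene" or "top"; returns the picture (480x640x3 uint8, red, green, blue); there is no depth.
- vision.camera_model(name): a dict with "fov_y" (degrees; the focal length in pixels is half the picture's height over the tangent of half this angle, whatever the lens; pixels are square), "cx", "cy" (the principal point, pixels), "k1" (the pictures are not rectified: a ray, as slopes to the right and down, at radius r is drawn at 1 + k1 r^2 times it, then the intrinsics apply), "world_from_camera" (4x4, takes a point from camera to world coordinates). Camera axes: x right, y down, z forward; pixel columns grow to the right and rows downward; lengths in m; the calibration is good to about 2 mm. A picture is of the moment at which its call begins. camera_model takes no time and is no camera call.
- workorder.job_done(): hands the job in; it is judged then, once.
Trained networks look in the newest picture that a camera, given by its name, has taken for a name from the list of things; names that differ only in an ending like _2 or _b are one class to them, and where a whole thing is asked for, a point or a joint stands for the part that bears it (a point fixed in the world has none). Each returns a list of dicts, best first, with "conf" (0 to 1); they miss things now and then, are a little off and sometimes report something else, mostly with a low value. They report only what shows in the picture. A call takes as long as a camera call. They do not tell look-alikes from the thing itself.
- boxes_of(camera, target): "rect" ([centre column, centre row, width, height] in pixels, round what is visible of it).
The state is a dict: "clock": time; "joint_pos": joint angles; "joint_vel": joint speeds; "tau": joint torques, N m; "eef_pos": TCP position; "tool_rot": TCP orientation; "ft_force": force on the tool from outside, world axes, zero at the start; "ft_torque": the same for the moment, N m; "grip_width": finger opening in m; "grasp_force": force on a finger pad.
Only numpy, scipy, OpenCV 4.12 (cv2) and the standard library are available. Lean on these libraries where they do the work, as an engineer would, in place of code of your own. Each camera call takes 0.05 s, during which the arm holds its last target. There are 200 camera calls.

### The job

Load the weld jig: lay the copper backing bar flat in its channel, then set the U-bracket upright and fully home on top of it, with its blue flange next to the yellow stop block. Then free the red safety catch and push the orange-handled clamp slide all the way in over the bracket. The other things on the bench must stay where they are.

Things in the scene. Friction and masses are not known exactly. Their poses are not given: they have to be found in the camera images.
- jig_seat (a point): Weld jig, a fixed dark steel plate 195 x 310 x 10 mm. Point: middle of its nest at the top of four 10 mm pads, 20 mm above the bench. Level axes: +x away from the yellow stop block, +y away from the clamp. Pads cover |x| 23-60, |y| 30-50 mm; lips at x = +63, y = +-53 mm rise 6 mm above them. Bracket home: bracket_mid at (0, 0, +26.5) mm, same axes, so blue flange at x = -55 mm.
- jig_channel (a point): Middle of the floor of the bar's channel in the jig, 10 mm above the bench; axes as jig_seat. The channel runs along y between the pads, 46 mm wide, 10 mm deep, with brass end stops 9 mm high at y = +-74 mm; beside the middle of the bar (|y| under 30 mm) there is open finger room. Bar home: bar_mid 5 mm above this point, its length along y.
- stop_block (a point): Middle of the top of the jig's yellow stop block, 75 mm above the bench; axes as jig_seat. The block is 22 mm thick (x), 100 mm wide, and its face towards the nest is 63 mm from the nest's middle, 3 mm from the blue flange when the bracket is home.
- bar_mid (a point): Copper backing bar, 140 x 40 x 10 mm, about 0.5 kg; this point is its centre, x along its length. It lies loose and flat on the bench.
- bracket_mid (a point): Aluminium U-bracket, 0.4 kg: base 120 x 100 x 8 mm, at each end an upright flange 10 mm thick, 100 wide, 53 mm high overall. Point: its middle, 26.5 mm above the underside. x from blue to plain flange (mid-planes x = -55, +55 mm). Grip a flange across its thickness from above. No finger fits between plain flange and rest at the start, nor blue flange and stop block in the jig: put it down and regrip.
- bracket_blue (a point): Middle of the top edge of the bracket's blue flange, 53 mm above its underside. The bracket starts upright on the bench with the plain flange against the green rest, the blue flange open.
- rest: Green fixed angle plate behind the bracket; the origin is on the bench under where the bracket stands at the start. Its wall (12 mm thick, 120 mm wide, 62 mm high) has its face at x = +64 mm, with a foot out to x = +110 mm.
- mat_top (a point): Black rubber mat 140 x 120 x 3 mm, fixed, free to put things down on; this point is the middle of its top, x along its length.
- catch (a joint): Red safety catch on the jig: slides along jig +x from about 0 (locked, it stands in the way of the clamp slide) to 0.035 m (end stop); the clamp is free from 0.026 m. Friction about 2 N, stays where it is left.
- catch_knob (a point): The catch's upright round red knob, 14 mm thick; this point is 58 mm above the bench, 14 mm below the knob's top and 20 mm above its foot. It moves with the catch. Axes as the jig's.
- clamp (a joint): Clamp slide: slides along jig +y from 0 (drawn back, as at the start) to 0.075 m (end stop, fully in). Its tongue, 36 mm wide, passes between the bracket's flanges 3 mm above the base of a bracket that is home. Friction about 3 N.
- clamp_handle (a point): The clamp slide's upright orange handle, 18 mm thick with a 26 mm ball on top; this point is on its axis 68 mm above the bench, 16 mm below the ball's centre, 30 mm above its foot. It moves with the slide. Axes as the jig's.
- foot1: Leave alone: chromed machine foot: disc 48 mm across with an upright 12 mm stud, 110 mm tall; origin at its underside.
- foot2: Leave alone: second machine foot, same as foot1; origin at its underside.
- brush: Leave alone: blue-backed wire brush, 200 x 26 mm, 24 mm high; origin at its underside.
- spray: Leave alone: upright spray can, 54 mm across, 170 mm tall; origin at its underside.
- spool: Leave alone: steel wire spool lying flat, 90 mm across, 50 mm high; origin at its underside.
- offcut: Leave alone: dark square steel tube, 40 x 150 mm, 40 mm high; origin at its underside.
- wrench: Leave alone: wrench 200 mm long; origin at its underside.
There are look-alikes about, which are no part of the job. Leave any pink or turquoise look-alike of the part that bears bracket_mid alone.

How it is judged:
By the outcome, as a careful person would: the job done as asked, in the order asked, and still so for the second after the job is handed in, with the robot touching nothing.
It also fails if it takes over 72 s, if anything falls off the work surface, if the arm or the gripper's body presses on something with over 40 N, if the wrist force passes 120 N, or if a joint passes its speed limit or range.

## Working session

There is one attempt and no reset: what is moved stays moved. The work goes in short steps, Python scripts to look and compute and a tool call to move; the robot and the scene stay as the last step left them, time stands still between calls to the robot, and variables do not carry over. Pictures are saved under pics/ and viewed, at most 10 in all, crops included, and the job is handed in when it is done.

Besides the shell and the picture viewer there is one more tool, called after "Call:" as name(argument=value, ...) on one line, values as JSON. send_rows: Moves the arm, as the interface text tells. Its arguments: {"type":"object","properties":{"motion":{"type":"string"}},"required":["motion"]}

```bash
mkdir -p pics; ls; python3 - <<'E'
from workcell import bot, vision, workorder, boxes_of
import cv2
for n in ("scene","top"):
    im=vision.camera(n); cv2.imwrite(f"pics/{n}0.png",im[:,:,::-1])
    m=vision.camera_model(n); print(n,m)
    for t in ("bar_mid","bracket_mid","catch_knob","clamp_handle","stop_block","rest","mat_top"):
        print(t,[(round(d["conf"],2),[round(v) for v in d["rect"]]) for d in boxes_of(n,t)])
print(bot.get_obs())
E
```

```text
pics
scene {'fov_y': 43.66661163021156, 'cx': 324.94998103302686, 'cy': 237.59281617309898, 'k1': -0.12393101964709491, 'world_from_camera': array([[ 0.52642411,  0.64124616, -0.55828399,  1.28109833],
       [ 0.85020989, -0.39350637,  0.34970828, -0.4747925 ],
       [ 0.00456078, -0.65875344, -0.75234507,  1.15414144],
       [ 0.        ,  0.        ,  0.        ,  1.        ]])}
bar_mid [(0.85, [355, 224, 57, 24]), (0.43, [343, 269, 55, 61])]
bracket_mid [(0.85, [496, 177, 43, 49]), (0.81, [450, 210, 58, 50]), (0.58, [353, 145, 53, 38])]
catch_knob [(0.76, [234, 355, 18, 12]), (0.33, [378, 326, 30, 61])]
clamp_handle [(0.74, [215, 344, 60, 54])]
stop_block [(0.74, [247, 330, 158, 142])]
rest [(0.91, [477, 221, 39, 48])]
mat_top [(0.77, [400, 270, 68, 55])]
top {'fov_y': 42.696684216740444, 'cx': 327.7927663174654, 'cy': 230.91387689872087, 'k1': 0.03150523722664283, 'world_from_camera': array([[ 0.00777733, -0.99110147,  0.13288113,  0.25987384],
       [-0.99995521, -0.00842504, -0.00431283,  0.0494936 ],
       [ 0.00539398, -0.13284164, -0.9911226 ,  1.77487008],
       [ 0. 
[... 405 characters left out ...]
]
{'clock': 0.8, 'joint_pos': array([-1.28000623e+00,  2.40568370e-01,  5.04069747e-03,  1.33517465e+00,
       -2.35512172e-05,  1.57077672e+00]), 'joint_vel': array([-0.00191325, -0.00062729, -0.00061203, -0.00050083, -0.00134267,
       -0.00197259]), 'tau': array([ 3.90196610e-04, -3.72148561e+01,  2.52680862e+01,  8.25110401e-04,
        2.10248500e-04,  1.04151695e-05]), 'eef_pos': array([ 0.14335635, -0.47903954,  0.23133785]), 'tool_rot': array([ 9.89447326e-01,  1.44893021e-01, -4.84202049e-06,  4.82121637e-05]), 'ft_force': array([-0.88101086, -1.41315325, -0.39804687]), 'ft_torque': array([0.00076514, 0.00851481, 0.02608939]), 'grasp_force': 0.0, 'grip_width': 0.08529017015312566}
```

```bash
python3 - <<'E'
import cv2
a=cv2.imread("pics/top0.png")[130:400,110:510]; cv2.imwrite("pics/top0c.png",cv2.resize(a,None,fx=2,fy=2,interpolation=cv2.INTER_CUBIC))
a=cv2.imread("pics/scene0.png")[110:410,150:550]; cv2.imwrite("pics/scene0c.png",cv2.resize(a,None,fx=2,fy=2,interpolation=cv2.INTER_CUBIC))
E
```

```text
(no output)
```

View pics/top0c.png

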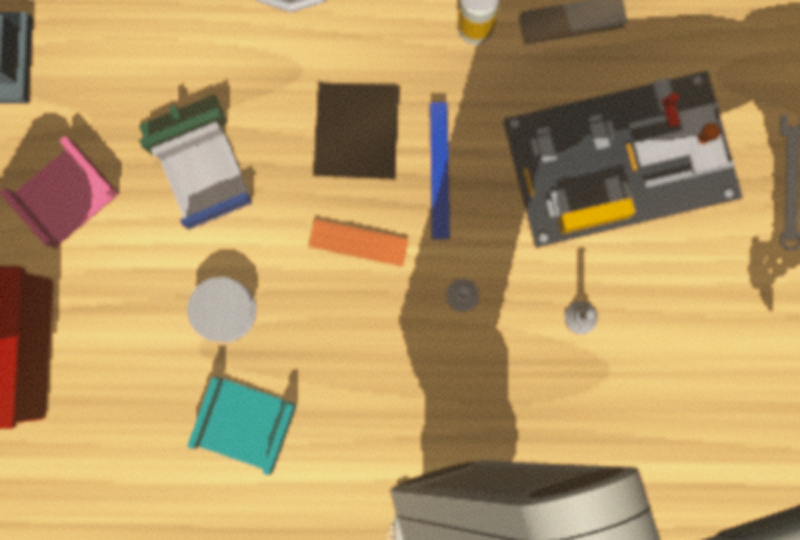

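View pics/scene0c.png

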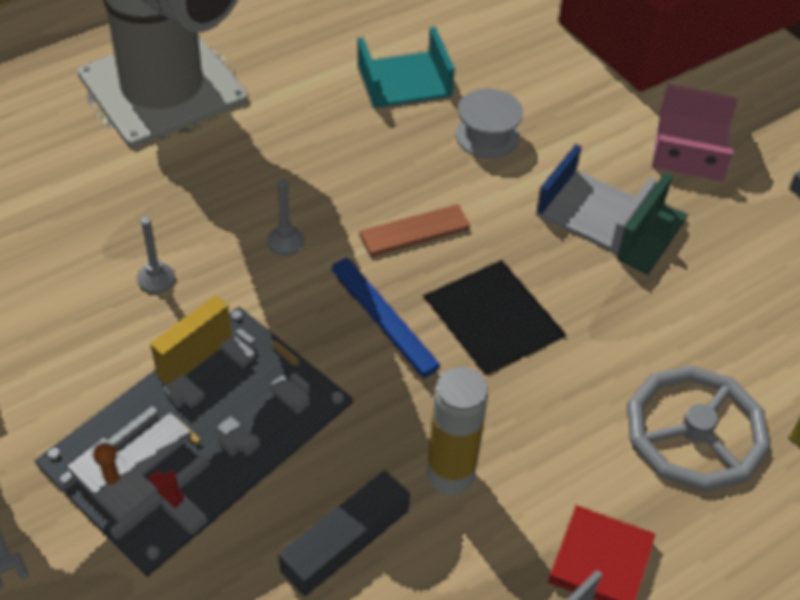

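```bash
cat > h.py <<'E'
import numpy as np, cv2
from scipy.optimize import minimize
from workcell import bot, vision, boxes_of
def proj(n,P):
    m=vision.camera_model(n); T=np.linalg.inv(m["world_from_camera"])
    c=np.asarray(P,float)@T[:3,:3].T+T[:3,3]; s=c[:,:2]/c[:,2:]
    s=s*(1+m["k1"]*(s**2).sum(1,keepdims=True)); f=240/np.tan(np.radians(m["fov_y"])/2)
    return s*f+[m["cx"],m["cy"]]
def unproj(n,uv,z):
    m=vision.camera_model(n); f=240/np.tan(np.radians(m["fov_y"])/2)
    d=(np.asarray(uv,float)-[m["cx"],m["cy"]])/f; s=d.copy()
    for _ in range(10): s=d/(1+m["k1"]*(s**2).sum())
    W=m["world_from_camera"]; r=W[:3,:3]@[s[0],s[1],1]; return W[:3,3]+r*(z-W[2,3])/r[2]
def box(x0,x1,y0,y1,z0,z1): return np.array([[x,y,z] for x in(x0,x1) for y in(y0,y1) for z in(z0,z1)])
def place(p,B):
    c,s=np.cos(p[2]),np.sin(p[2]); return np.c_[p[0]+c*B[:,0]-s*B[:,1],p[1]+s*B[:,0]+c*B[:,1],B[:,2]]
def cmask(im,rect,lo,hi):
    "hsv mask in roi x0,x1,y0,y1"
    h=cv2.inRange(cv2.cvtColor(im,cv2.COLOR_RGB2HSV),np.array(lo),np.array(hi)); m=np.zeros_like(h)
    x0,x1,y0,y1=rect; m[y0:y1,x0:x1]=h[y0:y1,x0:x1]; return m
S=8
def hullmask(n,P,roi):
    x0,x1,y0,y1=roi; m=np.zeros(((y1-y0)*S,(x1-x0)*S),np.uint8)
    q=(proj(n,P)+.5-[x0,y0])*S-.5
    cv2.fillConvexPoly(m,cv2.convexHull(np.round(q*16).astype(np.int32)),255,shift=4)
    return cv2.resize(m,(x1-x0,y1-y0),interpolation=cv2.INTER_AREA)/255.
def fit(obs,B,p0):
    "obs: list (cam,mask,roi)"
    def cost(p): return sum(np.abs(hullmask(n,place(p,B),r)-m[r[2]:r[3],r[0]:r[1]]/255.).sum() for n,m,r in obs)
    d=np.array([.008,.008,.1]); sx=np.array([p0]+[np.array(p0)+d*e for e in np.eye(3)])
    o=minimize(cost,p0,method="Nelder-Mead",options=dict(initial_simplex=sx,xatol=1e-5,fatol=.01,maxiter=300))
    return o.x,o.fun,[int((m>0).sum()) for _,m,_ in obs]
E
python3 - <<'E'
from h import *
T=cv2.imread("pics/top0.png")[:,:,::-1].copy(); Sc=cv2.imread("pics/scene0.png")[:,:,::-1].copy()
IM=dict(top=T,scene=Sc)
for n,uv in [("top",(290,252)),("scene",(357,225)),("top",(409,237)),("scene",(246,280)),("top",(218,235)),("scene",(428,200))]:
    x,y=uv; print(n,uv,cv2.cvtColor(IM[n][y-1:y+1,x-1:x+1],cv2.COLOR_RGB2HSV).reshape(-1,3).tolist())
jobs=dict(
 bar=(box(-.07,.07,-.02,.02,0,.01),(0,150,110),(12,255,255),dict(top=(255,325,232,272),scene=(322,392,204,246)),.01,0),
 stop=(box(-.085,-.063,-.05,.05,.03,.075),(20,170,60),(32,255,255),dict(top=(385,430,222,250),scene=(220,270,250,305)),.075,0),
 blue=(box(-.06,-.05,-.05,.05,0,.053),(105,100,40),(125,255,255),dict(top=(190,245,215,250),scene=(410,450,175,228)),.053,0))
for k,(B,lo,hi,roi,z,_) in jobs.items():
    obs=[(n,cmask(IM[n],roi[n],lo,hi),roi[n]) for n in roi]
    for sel in ([0],[1],[0,1]):
        ys,xs=np.nonzero(obs[0][1]); c=unproj("top",(xs.mean(),ys.mean()),z)
        best=None
        for a in np.arange(-np.pi,np.pi,np.pi/8):
            ctr=place([0,0,a],B).mean(0); p0=[c[0]-ctr[0],c[1]-ctr[1],a]
            r=fit([obs[i] for i in sel],B,p0)
            if k=="bar" and not(-.01<np.cos(r[0][2])): continue
            if k=="stop" and np.cos(r[0][2])<0: continue
            if k=="blue" and np.cos(r[0][2])<0: continue
            if best is None or r[1]<best[1]: best=r
        print(k,sel,best)
E
```

```text
top (290, 252) [[11, 180, 218], [12, 184, 216], [11, 181, 217], [11, 176, 217]]
scene (357, 225) [[10, 137, 147], [10, 138, 148], [10, 139, 150], [10, 138, 150]]
top (409, 237) [[23, 255, 226], [23, 255, 226], [23, 255, 228], [23, 255, 226]]
scene (246, 280) [[23, 169, 74], [22, 170, 75], [22, 172, 74], [23, 169, 74]]
top (218, 235) [[113, 112, 132], [112, 112, 128], [114, 104, 123], [115, 102, 120]]
scene (428, 200) [[108, 162, 88], [109, 152, 67], [108, 154, 71], [108, 146, 54]]
bar [0] (array([0.43889127, 0.15404918, 1.36972453]), np.float64(68.63529411764706), [623])Traceback (most recent call last):
  File "<stdin>", line 17, in <module>
  File "h.py", line 31, in fit
    o=minimize(cost,p0,method="Nelder-Mead",options=dict(initial_simplex=sx,xatol=1e-5,fatol=.01,maxiter=300))
    res = _minimize_neldermead(fun, x0, args, callback, bounds=bounds,
                               **options)
    fsim[j] = func(sim[j])
              ~~~~^^^^^^^^
    fx = function(np.copy(x), *(wrapper_args + args))
  File "h.py", line 29, in cost
    def cost(p): return sum(np.abs(hullmask(n,place(p,B),r)-m[r[2]:r[3],r[0]:r[1]]/255.).sum() for n,m,r in obs)
                        ~~~^^^^^^^^^^^^^^^^^^^^^^^^^^^^^^^^^^^^^^^^^^^^^^^^^^^^^^^^^^^^^^^^^^^^^^^^^^^^^^^^^^^^^
  File "h.py", line 29, in <genexpr>
    def cost(p): return sum(np.abs(hullmask(n,place(p,B),r)-m[r[2]:r[3],r[0]:r[1]]/255.).sum() for n,m,r in obs)
                                   ~~~~~~~~^^^^^^^^^^^^^^^^
  File "h.py", line 24, in hullmask
    q=(proj(n,P)+.5-[x0,y0])*S-.5
       ~~~~^^^^^
  File "h.py", line 5, in proj
    m=vision.camera_model(n); T=np.linalg.inv(m["world_from_camera"])
ValueError: time passes only in moves, steps and waits
```

```bash
python3 - <<'E'
s=open("h.py").read()
s=s.replace("def proj",'CM={n:vision.camera_model(n) for n in("top","scene")}\ndef proj',1).replace("vision.camera_model(n);","CM[n];")
open("h.py","w").write(s)
E
cat > f0.py <<'E'
from h import *
IM={n:cv2.imread(f"pics/{n}0.png")[:,:,::-1].copy() for n in("top","scene")}
jobs=dict(
 bar=(box(-.07,.07,-.02,.02,0,.01),(0,110,60),(13,255,255),dict(top=(255,325,232,272),scene=(322,392,204,246)),.01),
 stop=(box(-.085,-.063,-.05,.05,.03,.075),(20,150,50),(32,255,255),dict(top=(385,430,222,250),scene=(220,270,250,305)),.075),
 blue=(box(-.06,-.05,-.05,.05,0,.053),(100,90,30),(125,255,255),dict(top=(190,245,215,250),scene=(410,450,175,228)),.053))
for k,(B,lo,hi,roi,z) in jobs.items():
    obs=[(n,cmask(IM[n],roi[n],lo,hi),roi[n]) for n in roi]
    cv2.imwrite(f"pics/m_{k}.png",np.hstack([cv2.resize(np.dstack([IM[n][r[2]:r[3],r[0]:r[1],::-1]*(m[r[2]:r[3],r[0]:r[1],None]>0)]),(266,266)) for n,m,r in obs]))
    ys,xs=np.nonzero(obs[0][1]); c=unproj("top",(xs.mean(),ys.mean()),z)
    R=[]
    for sel in ([0],[1],[0,1]):
        best=None
        for a in np.arange(-np.pi/2,np.pi/2,np.pi/6):
            ctr=place([0,0,a],B).mean(0); r=fit([obs[i] for i in sel],B,[c[0]-ctr[0],c[1]-ctr[1],a])
            if best is None or r[1]<best[1]: best=r
        print(k,sel,best[0].round(4),round(best[1],1),best[2])
E
python3 f0.py; python3 -c "
import cv2,numpy as np
cv2.imwrite('pics/m.png',np.vstack([cv2.imread(f'pics/m_{k}.png')for k in('bar','stop','blue')])[:,:][::1][:798])" ; sed -i 's/x/x/' h.py
```

```text
bar [0] [ 0.4386  0.1537 -1.7716] 42.3 [665]
bar [1] [0.4336 0.155  1.3771] 52.7 [712]
bar [0, 1] [0.4368 0.154  1.366 ] 187.9 [665, 712]
stop [0] [ 0.5464 -0.1678  0.2366] 40.5 [377]
stop [1] [ 0.5466 -0.164   0.3031] 142.6 [910]
stop [0, 1] [ 0.5464 -0.1666  0.2601] 193.0 [377, 910]
blue [0] [ 0.4036  0.3286 -1.0375] 93.0 [93]
blue [1] [ 0.4251  0.3311 -2.6397] 89.9 [216]
blue [0, 1] [0.5273 0.3786 0.4714] 277.5 [93, 216]
```

```bash
python3 -c "
import cv2
a=cv2.imread('pics/m.png'); print(a.shape); cv2.imwrite('pics/m.png',cv2.resize(a,(400,600)))"
```

```text
(798, 532, 3)
```

View pics/m.png

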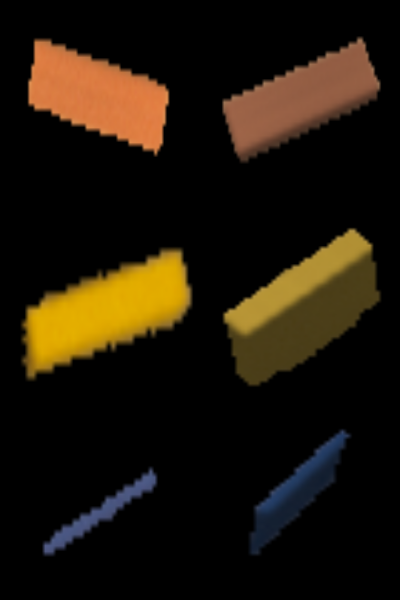

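```bash
cat > f1.py <<'E'
from h import *
IM={n:cv2.imread(f"pics/{n}0.png")[:,:,::-1].copy() for n in("top","scene")}
h=cv2.cvtColor(IM["top"],cv2.COLOR_RGB2HSV)
for r in range(226,244): print(r,h[r,216].tolist(),h[r,224].tolist())
r=dict(top=(190,245,215,250),scene=(410,450,175,228))
c=unproj("top",(218,235),.053); p0=[c[0]+.055*np.cos(.35),c[1]+.055*np.sin(.35),.35]
m=cmask(IM["scene"],r["scene"],(100,80,25),(125,255,255))
B=box(-.06,-.05,-.05,.05,.008,.053)
print("scene",fit([("scene",m,r["scene"])],B,p0))
for v in (50,):
  m2=cmask(IM["top"],r["top"],(100,90,30),(130,255,255))
  for zl in (0,.053): print("top",zl,fit([("top",m2,r["top"])],box(-.06,-.05,-.05,.05,zl,.053),p0))
ro=dict(top=(385,430,222,250),scene=(220,270,250,305))
for z0 in (.01,.02,.03,.04):
  for n in ro:
    o=(n,cmask(IM[n],ro[n],(18,130,35),(32,255,255)),ro[n]); print("stop",z0,n,fit([o],box(-.085,-.063,-.05,.05,z0,.075),[.5464,-.166,.24]))
for n,uvs in dict(top=[(442,185),(464,196)],scene=[(232,354),(203,337)]).items():
  for uv,z in zip(uvs,(.072,.084)): print(n,unproj(n,uv,z).round(4))
E
python3 f1.py
```

```text
226 [14, 44, 123] [17, 45, 119]
227 [16, 44, 123] [14, 42, 122]
228 [14, 44, 121] [11, 25, 114]
229 [14, 43, 126] [118, 35, 116]
230 [14, 44, 122] [115, 93, 124]
231 [14, 32, 120] [112, 109, 129]
232 [116, 18, 111] [113, 103, 124]
233 [114, 83, 126] [116, 88, 113]
234 [114, 105, 131] [116, 71, 101]
235 [113, 110, 128] [136, 26, 106]
236 [114, 93, 113] [14, 76, 167]
237 [119, 68, 101] [17, 108, 219]
238 [120, 35, 101] [20, 121, 230]
239 [13, 58, 144] [19, 121, 230]
240 [17, 107, 203] [19, 121, 231]
241 [19, 119, 228] [19, 122, 232]
242 [20, 120, 232] [20, 120, 234]
243 [20, 116, 237] [21, 116, 235]
scene (array([0.52423706, 0.38136811, 0.48762812]), np.float64(60.43921568627451), [225])
top 0 (array([0.53440544, 0.37491348, 0.31043239]), np.float64(153.48627450980393), [93])
top 0.053 (array([0.52762225, 0.37856642, 0.41030969]), np.float64(38.27450980392157), [93])
stop 0.01 top (array([ 0.54722525, -0.16828681,  0.23489815]), np.float64(45.28235294117647), [417])
stop 0.01 scene (array([ 0.54164937, -0.16376017,  0.27714253]), np.float64(78.1686274509804), [966])
stop 0.02 top (array([ 0.54638293, -0.16742763,  0.23683111]), np.float64(55.9921568627451), [417])
stop 0.02 scene (array([ 0.54331698, -0.16469618,  0.27138559]), np.float64(92.8078431372549), [966])
stop 0.03 top (array([ 0.54574753, -0.16658899,  0.2491813 ]), np.float64(68.55686274509804), [417])
stop 0.03 scene (array([ 0.546161  , -0.16403058,  0.29610309]), np.float64(173.68627450980392), [966])
stop 0.04 top (array([ 0.54580407, -0.16755167,  0.2359433 ]), np.float64(81.82352941176471), [417])
stop 0.04 scene (array([ 0.54976493, -0.1618211 ,  0.34646878]), np.float64(266.1294117647059), [966])
top [ 0.6218 -0.2796  0.072 ]
top [ 0.5884 -0.3383  0.084 ]
scene [ 0.6493 -0.3034  0.072 ]
scene [ 0.5883 -0.3394  0.084 ]
```

Call:
send_rows(motion="-0.5 3.1 -3.5 0 0; -0.5 6.2 -7 0 0; -0.5 9.2 -10.5 0 0; -0.5 12.3 -14 0 0; -0.5 15.4 -17.4 0 0")

```text
clock: 1.3
eef_pos: [0.2413, -0.2665, 0.2315]
tool_rot: [0.99, 0.144, 0.0, 0.0]
ft_force: [1.1, -0.5, 0.6]
grip_width: 0.0639
grasp_force: 0.0
```

Call:
send_rows(motion="-0.5 3.1 -3.5 0 0; -0.5 6.2 -7 0 0; -0.5 9.2 -10.5 0 0; -0.5 12.3 -14 0 0; -0.5 15.4 -17.4 0 0")

```text
clock: 1.8
eef_pos: [0.3391, -0.0555, 0.2318]
tool_rot: [0.989, 0.145, 0.001, 0.0]
ft_force: [1.1, -0.8, 0.1]
grip_width: 0.0643
grasp_force: 0.0
```

Call:
send_rows(motion="-0.5 3.1 -3.5 0 -0.14; -0.5 6.2 -7 0 -0.28; -0.5 9.2 -10.5 0 -0.42; -0.5 12.3 -14 0 -0.56; -0.5 15.4 -17.4 0 -0.7")

```text
clock: 2.3
eef_pos: [0.4368, 0.1557, 0.2315]
tool_rot: [0.878, 0.478, 0.0, 0.0]
ft_force: [1.8, -1.0, -0.2]
grip_width: 0.0642
grasp_force: 0.0
```

```bash
cat > go.py <<'E'
import sys, numpy as np
from workcell import bot
from scipy.spatial.transform import Rotation as R
def st(): 
    o=bot.get_obs(); M=R.from_quat(o["tool_rot"]).as_matrix(); return o,M,np.arctan2(M[1,0],M[0,0])
def to(x,y,z,yaw):
    o,M,yw=st(); d=M.T@(np.array([x,y,z])-o["eef_pos"])*100
    t=-(yaw-yw); t=(t+np.pi)%(2*np.pi)-np.pi
    print("t",round(o["clock"],2),"pos",o["eef_pos"].round(4),"yaw",round(yw,4),"tilt",M[2,2].round(5),"j",o["joint_pos"].round(2),"w",round(o["grip_width"],4),"F",o["ft_force"].round(1),"gf",round(o["grasp_force"],1))
    print("shift cm",d.round(2),"twist",round(t,4))
if __name__=="__main__": to(*[float(eval(a)) for a in sys.argv[1:5]])
E
python3 go.py .4361 .1544 .1 1.3735
```

```text
t 2.3 pos [0.4368 0.1557 0.2315] yaw 0.9974 tilt -1.0 j [ 0.34  0.17 -0.09  1.32 -0.    2.49] w 0.0642 F [ 1.8 -1.  -0.2] gf 0.0
shift cm [-0.15  0.   13.15] twist -0.3761
```

Call:
send_rows(motion="-0.5 -0.1 0 4.5 -0.13; -0.5 -0.15 0 9 -0.26; -0.5 -0.15 0 13 -0.376; -0.5 -0.15 0 17 -0.376; -0.5 -0.15 0 19 -0.376")

```text
clock: 2.8
eef_pos: [0.4331, 0.1516, 0.0381]
tool_rot: [0.775, 0.632, -0.002, -0.001]
ft_force: [-0.4, 0.3, 0.1]
grip_width: 0.0641
grasp_force: 0.0
```

Call:
send_rows(motion="-0.5 0 0 2 0; -0.5 0 0 3.6 0; -0.5 0 0 3.9 0; -0.5 0 0 3.9 0")

```text
clock: 3.2
eef_pos: [0.4352, 0.1522, 0.0021]
tool_rot: [0.775, 0.631, -0.001, -0.0]
ft_force: [1.0, -0.6, 0.1]
grip_width: 0.064
grasp_force: 0.0
```

Call:
send_rows(motion="0.4 0 0 0 0; 0.4 0 0 0 0; 0.4 0 0 0 0; 0.4 0 0 0 0; 0.4 0 0 0 0")

```text
clock: 3.7
eef_pos: [0.4357, 0.1528, 0.0037]
tool_rot: [0.775, 0.632, 0.001, -0.0]
ft_force: [-1.8, 0.1, 5.1]
grip_width: 0.0378
grasp_force: 59.6
```

```bash
python3 go.py .4361 .1544 .1 1.3735
```

```text
t 3.7 pos [0.4357 0.1528 0.0037] yaw 1.3671 tilt -1.0 j [ 0.34  0.4  -0.44  0.73  0.    2.11] w 0.0378 F [-1.8  0.1  5.1] gf 59.6
shift cm [ 0.18  0.01 -9.63] twist -0.0064
```

```bash
python3 go.py .5444 -.166 .13 1.811; python3 - <<'E'
from h import *
for uv in [(514,124),(700,78),(729,194),(543,239),(462,295),(580,318),(478,20),(575,20)]: print(uv,unproj("top",(uv[0]/2+110,uv[1]/2+130),.01).round(3))
E
```

```text
t 3.7 pos [0.4357 0.1528 0.0037] yaw 1.3671 tilt -1.0 j [ 0.34  0.4  -0.44  0.73  0.    2.11] w 0.0378 F [-1.8  0.1  5.1] gf 59.6
shift cm [-29.    17.1  -12.66] twist -0.4439
(514, 124) [ 0.612 -0.072  0.01 ]
(700, 78) [ 0.683 -0.345  0.01 ]
(729, 194) [ 0.512 -0.384  0.01 ]
(543, 239) [ 0.444 -0.114  0.01 ]
(462, 295) [0.362 0.003 0.01 ]
(580, 318) [ 0.33  -0.166  0.01 ]
(478, 20) [ 0.768 -0.019  0.01 ]
(575, 20) [ 0.769 -0.162  0.01 ]
```

Call:
send_rows(motion="0.4 0 0 -3 0; 0.4 0 0 -8 0; 0.4 -4 2.4 -12.6 -0.1; 0.4 -8 4.8 -12.6 -0.2; 0.4 -12 7.1 -12.6 -0.3")

```text
clock: 4.2
eef_pos: [0.4812, 0.0242, 0.1312]
tool_rot: [0.67, 0.742, 0.002, 0.002]
ft_force: [0.9, 1.1, -4.6]
grip_width: 0.0378
grasp_force: 62.9
```

```bash
python3 go.py .5444 -.166 .13 1.816
```

```text
t 4.2 pos [0.4812 0.0242 0.1312] yaw 1.6735 tilt -0.99998 j [ 0.05  0.27 -0.23  1.07 -0.    1.52] w 0.0378 F [ 0.9  1.1 -4.6] gf 62.9
shift cm [-19.56   4.33   0.15] twist -0.1425
```

Call:
send_rows(motion="0.4 -4.5 1 0 -0.05; 0.4 -9 2 0 -0.1; 0.4 -13.5 3 0 -0.145; 0.4 -18 4 0 -0.145; 0.4 -19.6 4.3 0 -0.145")

```text
clock: 4.7
eef_pos: [0.5416, -0.1706, 0.1281]
tool_rot: [0.619, 0.786, -0.0, 0.001]
ft_force: [-0.3, -0.2, -4.3]
grip_width: 0.0377
grasp_force: 62.9
```

Call:
send_rows(motion="0.4 0 0 2 0; 0.4 0 0 2 0; 0.4 0 0 2 0")

```text
clock: 5.0
eef_pos: [0.5395, -0.1653, 0.1075]
tool_rot: [0.617, 0.787, -0.0, -0.002]
ft_force: [-0.3, 0.5, -3.9]
grip_width: 0.0377
grasp_force: 62.9
```

```bash
cat > snap.py <<'E'
import sys; from h import *
from go import to
k=sys.argv[1]
for n in("top","scene"): cv2.imwrite(f"pics/{n}{k}.png",vision.camera(n)[:,:,::-1])
E
python3 snap.py 1; python3 go.py .5444 -.166 .11 1.816
python3 - <<'E'
import cv2,numpy as np
a=cv2.imread("pics/top1.png")[150:270,350:510]; b=cv2.imread("pics/scene1.png")[230:410,150:350]
cv2.imwrite("pics/v1.png",np.hstack([cv2.resize(a,(400,300),interpolation=3),cv2.resize(b,(400,300),interpolation=3)]))
E
```

```text
t 5.1 pos [ 0.5409 -0.1653  0.1088] yaw 1.813 tilt -1.0 j [-0.3   0.45 -0.03  1.1   0.    1.03] w 0.0373 F [ 0.2  0.2 -4.4] gf 62.9
shift cm [-0.15  0.33 -0.12] twist -0.003
```

View pics/v1.png

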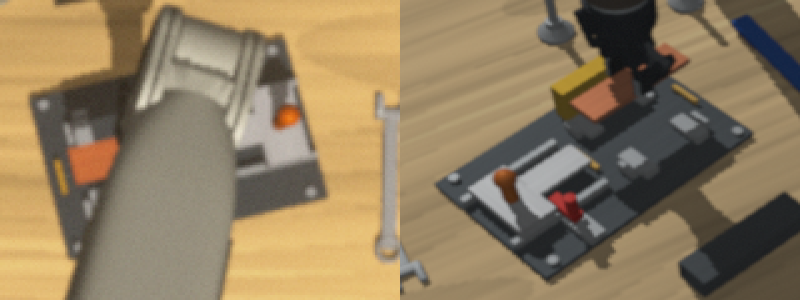

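```bash
python3 - <<'E'
from h import *
from go import st
import h
o,M,yw=st(); P=o["eef_pos"]; z0=P[2]-.0037
im=cv2.imread("pics/scene1.png")[:,:,::-1].copy(); roi=(225,330,240,305)
hs=cv2.cvtColor(im,cv2.COLOR_RGB2HSV)
m=cv2.inRange(hs,np.array((0,110,60)),np.array((13,255,255))); dark=(hs[:,:,2]<62)|(hs[:,:,1]<80)
valid=cv2.erode((~dark).astype(np.uint8),np.ones((2,2)))
x0,x1,y0,y1=roi; v=valid[y0:y1,x0:x1]
# only restrict gripper zone
B=box(-.07,.07,-.02,.02,z0,z0+.01)
def cost(p): return (v*np.abs(hullmask("scene",place(p,B),roi)-m[y0:y1,x0:x1]/255.)).sum()
for a in (yw-.05,yw+.05):
  sx=np.array([[P[0],P[1],a],[P[0]+.01,P[1],a],[P[0],P[1]+.01,a],[P[0],P[1],a+.1]])
  r=minimize(cost,sx[0],method="Nelder-Mead",options=dict(initial_simplex=sx,xatol=1e-5,fatol=.01)); print(r.x.round(4),r.fun,int((m[y0:y1,x0:x1]>0).sum()))
  d=r.x[:2]-P[:2]; print("bar in tool: x",d@M[:2,0],"y",d@M[:2,1])
for n,r in dict(scene=(220,270,250,305)).items(): pass
E
```

```text
[ 0.539  -0.1648  1.8281] 28.88235294117647 682
bar in tool: x 0.0009713807904873483 y -0.0016634140747585925
[ 0.5393 -0.1649  1.8275] 29.054901960784314 682
bar in tool: x 0.0008063049017673739 y -0.0014378800761390728
```

```bash
python3 go.py .5438 -.165 .045 1.82
```

```text
t 5.1 pos [ 0.5409 -0.1653  0.1088] yaw 1.813 tilt -1.0 j [-0.3   0.45 -0.03  1.1   0.    1.03] w 0.0373 F [ 0.2  0.2 -4.4] gf 62.9
shift cm [-0.04  0.29  6.38] twist -0.007
```

Call:
send_rows(motion="0.4 0 0.3 2 -0.007; 0.4 0 0.3 4 -0.007; 0.4 0 0.3 6.2 -0.007; 0.4 0 0.3 6.2 -0.007; 0.4 0 0.3 6.2 -0.007")

```text
clock: 5.6
eef_pos: [0.5439, -0.1648, 0.0469]
tool_rot: [0.614, 0.789, 0.0, 0.0]
ft_force: [0.6, -0.4, -3.8]
grip_width: 0.0375
grasp_force: 62.9
```

```bash
python3 go.py .5438 -.165 .0145 1.82
```

```text
t 5.6 pos [ 0.5439 -0.1648  0.0469] yaw 1.8198 tilt -1.0 j [-0.29  0.52 -0.1   0.96  0.    1.03] w 0.0375 F [ 0.6 -0.4 -3.8] gf 62.9
shift cm [-0.01 -0.01  3.24] twist -0.0002
```

Call:
send_rows(motion="0.4 0 0 0.8 0; 0.4 0 0 1.4 0; 0.4 0 0 1.9 0; 0.4 0 0 2.2 0; 0.4 0 0 2.2 0")

```text
clock: 6.1
eef_pos: [0.5432, -0.1653, 0.0236]
tool_rot: [0.614, 0.789, -0.0, -0.001]
ft_force: [-0.6, 0.6, -3.1]
grip_width: 0.0377
grasp_force: 62.9
```

Call:
send_rows(motion="0.4 0 0 0.4 0; 0.4 0 0 0.7 0; 0.4 0 0 0.9 0; 0.4 0 0 0.9 0")

```text
clock: 6.5
eef_pos: [0.5434, -0.1653, 0.0148]
tool_rot: [0.614, 0.789, -0.0, -0.0]
ft_force: [-0.6, -0.3, -4.9]
grip_width: 0.0372
grasp_force: 62.9
```

```bash
python3 go.py .5438 -.165 .0145 1.82
```

```text
t 6.5 pos [ 0.5434 -0.1653  0.0148] yaw 1.8188 tilt -1.0 j [-0.3   0.55 -0.13  0.89 -0.    1.03] w 0.0372 F [-0.6 -0.3 -4.9] gf 62.9
shift cm [0.02 0.05 0.03] twist -0.0012
```

Call:
send_rows(motion="0.4 0 0 0.1 0; 0.4 0 0 0.15 0; -0.4 0 0 0.15 0; -0.4 0 0 0.1 0; -0.4 0 0 0 0")

```text
clock: 7.0
eef_pos: [0.5445, -0.1656, 0.016]
tool_rot: [0.614, 0.789, 0.0, 0.001]
ft_force: [0.0, 0.5, 0.1]
grip_width: 0.0599
grasp_force: 0.0
```

Call:
send_rows(motion="-0.4 0 0 -3 0; -0.4 0 0 -7 0; -0.4 0 0 -11 0; -0.4 0 0 -15 0; -0.4 0 0 -19 0")

```text
clock: 7.5
eef_pos: [0.5437, -0.1654, 0.2076]
tool_rot: [0.614, 0.789, 0.0, 0.001]
ft_force: [2.5, -0.3, 0.7]
grip_width: 0.0601
grasp_force: 0.0
```

```bash
python3 go.py .44 .1 .2 1.3
```

```text
t 7.5 pos [ 0.5437 -0.1654  0.2076] yaw 1.8188 tilt -1.0 j [-0.3   0.39  0.15  1.33  0.    1.03] w 0.0601 F [ 2.5 -0.3  0.7] gf 0.0
shift cm [28.27 -3.54  0.73] twist 0.5188
```

```bash
python3 snap.py 2; python3 - <<'E'
import cv2,numpy as np
r=lambda a:cv2.resize(a,(400,300),interpolation=3)
t=cv2.imread("pics/top2.png"); s=cv2.imread("pics/scene2.png")
cv2.imwrite("pics/v2.png",np.vstack([np.hstack([r(t[180:255,170:270]),r(s[170:260,400:520])]),np.hstack([r(t[160:265,360:500]),r(s[230:410,150:390])])]))
E
```

```text
(no output)
```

View pics/v2.png

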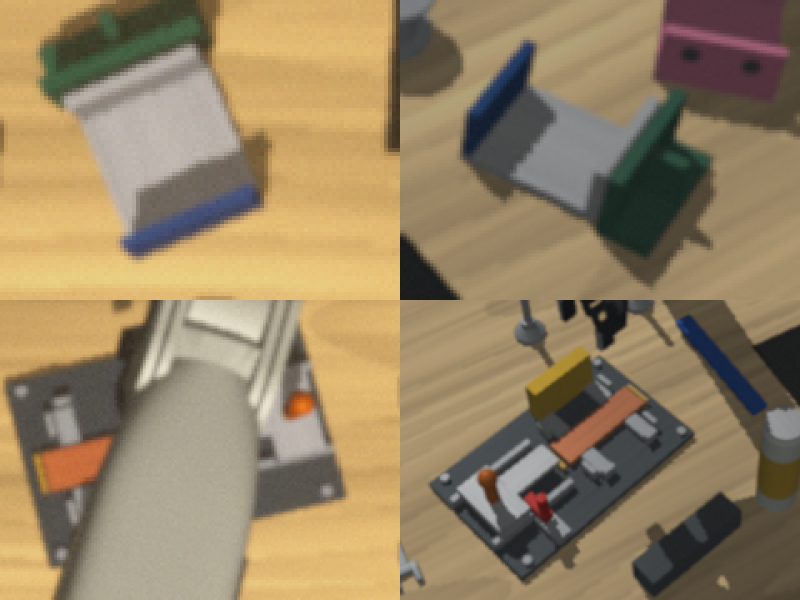

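```bash
python3 - <<'E'
from h import *
IM={n:cv2.imread(f"pics/{n}2.png")[:,:,::-1].copy() for n in("top","scene")}
r=dict(top=(190,245,215,250),scene=(410,450,175,228))
c=unproj("top",(218,234.7),.053); print(c)
p0=[c[0]+.055*np.cos(.38),c[1]+.055*np.sin(.38),.38]
for n,lo,hi,z0 in (("top",(100,30,40),(145,255,255),0),("top",(100,30,40),(145,255,255),.02),("scene",(100,80,20),(130,255,255),.008),("scene",(100,110,20),(130,255,255),.008)):
    m=cmask(IM[n],r[n],lo,hi); x,f,a=fit([(n,m,r[n])],box(-.06,-.05,-.05,.05,z0,.053),p0); 
    print(n,z0,x.round(4),round(f,1),a,"blue at",(x[:2]-.055*np.array([np.cos(x[2]),np.sin(x[2])])).round(4))
m=cmask(IM["top"],r["top"],(100,30,40),(145,255,255)); x=p0
hs=cv2.cvtColor(IM["scene"],cv2.COLOR_RGB2HSV)
# bar in the jig, scene cam
m=cmask(IM["scene"],(230,300,260,315),(0,110,60),(13,255,255)); print("bar",fit([("scene",m,(230,300,260,315))],box(-.07,.07,-.02,.02,.01,.02),[.5438,-.165,1.82]))
E
python3 go.py .48 .355 .2 -1.16
```

```text
[0.4773168  0.35167768 0.053     ]
top 0 [0.5329 0.3762 0.3807] 59.6 [192] blue at [0.4818 0.3558]
top 0.02 [0.5306 0.3771 0.4066] 27.7 [192] blue at [0.4801 0.3553]
scene 0.008 [0.5242 0.3816 0.4788] 61.6 [225] blue at [0.4753 0.3563]
scene 0.008 [0.5232 0.3826 0.5014] 76.4 [201] blue at [0.4749 0.3562]
bar (array([ 0.54318937, -0.16440593,  1.83954999]), np.float64(50.8156862745098), [716])
t 7.6 pos [ 0.5475 -0.1666  0.2129] yaw 1.8187 tilt -0.9999 j [-0.3   0.38  0.15  1.33  0.    1.03] w 0.0597 F [0.9 0.2 0.5] gf 0.0
shift cm [52.23  6.24  0.98] twist 2.9787
```

Call:
send_rows(motion="-0.4 4.8 0.6 0 0; -0.4 9.7 1.2 0 0; -0.4 14.5 1.8 0 0; -0.4 19.4 2.3 0 0; -0.4 24.2 2.9 0 0")

```text
clock: 8.1
eef_pos: [0.5118, 0.0781, 0.2052]
tool_rot: [0.614, 0.789, 0.0, 0.0]
ft_force: [1.1, 0.5, 0.6]
grip_width: 0.0603
grasp_force: 0.0
```

Call:
send_rows(motion="-0.4 4.8 0.6 0 -0.04; -0.4 9.7 1.2 0 -0.08; -0.4 14.5 1.8 0 -0.12; -0.4 19.4 2.3 0 -0.16; -0.4 24.2 2.9 0 -0.16")

```text
clock: 8.6
eef_pos: [0.4804, 0.32, 0.2052]
tool_rot: [0.549, 0.836, 0.0, 0.0]
ft_force: [0.4, 0.4, -0.3]
grip_width: 0.0594
grasp_force: 0.0
```

Call:
send_rows(motion="-0.4 2 0 1 0; -0.4 3.5 0 4 0; -0.4 3.5 0 8 0; -0.4 3.5 0 8 0; -0.4 3.5 0 8 0")

```text
clock: 9.1
eef_pos: [0.4667, 0.3497, 0.1249]
tool_rot: [0.549, 0.836, -0.001, -0.0]
ft_force: [0.2, 0.5, 0.2]
grip_width: 0.0598
grasp_force: 0.0
```

```bash
python3 go.py .477 .357 .025 1.98
```

```text
t 9.1 pos [0.4667 0.3497 0.1249] yaw 1.9787 tilt -1.0 j [ 0.64  0.47  0.05  1.16 -0.    1.81] w 0.0598 F [0.2 0.5 0.2] gf 0.0
shift cm [0.27 1.26 9.99] twist -0.0013
```

Call:
send_rows(motion="-0.4 0.2 1 2 0; -0.4 0.3 1.2 5 0; -0.4 0.3 1.2 8 0; -0.4 0.3 1.2 10 0; -0.4 0.3 1.2 10 0")

```text
clock: 9.6
eef_pos: [0.477, 0.3567, 0.0246]
tool_rot: [0.55, 0.835, -0.001, -0.0]
ft_force: [-0.3, 0.1, -0.3]
grip_width: 0.0597
grasp_force: 0.0
```

Call:
send_rows(motion="0 0 0 0 0; 0.4 0 0 0 0; 0.6 0 0 0 0; 1 0 0 0 0; 1 0 0 0 0")

```text
clock: 10.1
eef_pos: [0.4773, 0.3581, 0.0271]
tool_rot: [0.549, 0.836, 0.001, 0.0]
ft_force: [-1.9, -2.1, 6.0]
grip_width: 0.0091
grasp_force: 61.0
```

Call:
send_rows(motion="1 0 0 0 0; 1 0 0 0 0; 1 0 0 -0.3 0; 1 0 0 -0.3 0")

```text
clock: 10.5
eef_pos: [0.4767, 0.3574, 0.028]
tool_rot: [0.549, 0.836, -0.0, -0.0]
ft_force: [-0.8, 0.3, -5.3]
grip_width: 0.0087
grasp_force: 59.4
```

```bash
python3 go.py .477 .357 .025 1.98
```

```text
t 10.5 pos [0.4767 0.3574 0.028 ] yaw 1.9788 tilt -1.0 j [ 0.64  0.58 -0.03  0.96 -0.    1.81] w 0.0087 F [-0.8  0.3 -5.3] gf 59.4
shift cm [-0.05  0.01  0.3 ] twist -0.0012
```

```bash
python3 - <<'E'
from h import *
print(unproj("top",(288.5,195.5),.003), unproj("scene",(400,270),.003))
E
python3 go.py .585-.055*.969 .16-.055*.247 .12 1.82
```

```text
[0.60122507 0.15781856 0.003     ] [0.61247166 0.16128161 0.003     ]
t 10.5 pos [0.4767 0.3574 0.028 ] yaw 1.9788 tilt -1.0 j [ 0.64  0.58 -0.03  0.96 -0.    1.81] w 0.0087 F [-0.8  0.3 -5.3] gf 59.4
shift cm [-21.55  -3.33  -9.19] twist 0.1588
```

Call:
send_rows(motion="1 0 0 -3 0; 1 0 0 -7.2 0; 1 -4 -0.4 -9.2 0.03; 1 -8.5 -0.8 -9.2 0.06; 1 -13 -1.2 -9.2 0.09")

```text
clock: 11.0
eef_pos: [0.5179, 0.2328, 0.1206]
tool_rot: [0.586, 0.81, 0.0, 0.0]
ft_force: [0.4, -0.5, -6.2]
grip_width: 0.0089
grasp_force: 59.5
```

Call:
send_rows(motion="1 -4 -0.5 0 0.03; 1 -7.5 -1 0 0.07; 1 -9.3 -1.9 0 0.07; 1 -9.3 -1.9 0 0.07; 1 -9.3 -1.9 0 0.07")

```text
clock: 11.5
eef_pos: [0.5281, 0.1388, 0.1195]
tool_rot: [0.615, 0.789, -0.0, -0.001]
ft_force: [-0.4, 0.4, -5.0]
grip_width: 0.0092
grasp_force: 59.5
```

```bash
python3 go.py .5447 .1454 .028 1.82
```

```text
t 11.5 pos [0.5281 0.1388 0.1195] yaw 1.8176 tilt -1.0 j [ 0.26  0.4  -0.07  1.1   0.    1.58] w 0.0092 F [-0.4  0.4 -5. ] gf 59.5
shift cm [0.23 1.78 9.14] twist -0.0024
```

Call:
send_rows(motion="1 0.2 1.8 3 0; 1 0.2 1.8 6.5 0; 1 0.2 1.8 8.3 0; 1 0.2 1.8 8.9 0; 1 0.2 1.8 9 0")

```text
clock: 12.0
eef_pos: [0.5446, 0.1468, 0.0303]
tool_rot: [0.613, 0.79, -0.001, -0.001]
ft_force: [-1.3, 0.1, -1.4]
grip_width: 0.0089
grasp_force: 60.1
```

Call:
send_rows(motion="1 0 0 0.1 0; 1 0 0 0.2 0; 0.4 0 0 0.2 0; 0 0 0 0 0; -0.3 0 0 0 0")

```text
clock: 12.5
eef_pos: [0.547, 0.1463, 0.0312]
tool_rot: [0.614, 0.789, 0.001, 0.001]
ft_force: [-0.0, 0.4, 0.3]
grip_width: 0.0525
grasp_force: 0.0
```

Call:
send_rows(motion="-0.3 0 0 -2 0; -0.3 0 0 -5 0; -0.3 0 0 -9 0; -0.3 0 0 -12 0; -0.3 0 0 -12 0")

```text
clock: 13.0
eef_pos: [0.5495, 0.1467, 0.1558]
tool_rot: [0.614, 0.789, 0.005, 0.003]
ft_force: [1.0, 0.0, -0.1]
grip_width: 0.0557
grasp_force: 0.0
```

```bash
python3 go.py .5447+.1066 .1454+.0272 .12 1.82; python3 snap.py 3
```

```text
t 13.0 pos [0.5495 0.1467 0.1558] yaw 1.8187 tilt -0.99993 j [ 0.26  0.41  0.04  1.19 -0.    1.58] w 0.0557 F [ 1.   0.  -0.1] gf 0.0
shift cm [ 0.02 10.46  3.7 ] twist -0.0013
```

Call:
send_rows(motion="-0.3 0 4 0 0; -0.3 0 8 2 0; -0.3 0 10.4 3.5 0; -0.3 0 10.4 3.5 0; -0.3 0 10.4 3.5 0")

```text
clock: 13.6
eef_pos: [0.6449, 0.1708, 0.1119]
tool_rot: [0.614, 0.789, -0.002, -0.002]
ft_force: [-0.3, -0.3, 0.5]
grip_width: 0.0556
grasp_force: 0.0
```

```bash
python3 go.py .6516 .1733 .0285 1.82; python3 - <<'E'
from h import *
im=cv2.imread("pics/scene3.png")[:,:,::-1].copy()
m=cv2.inRange(cv2.cvtColor(im,cv2.COLOR_RGB2HSV),np.array((100,80,20)),np.array((130,255,255)))
q=proj("scene",[[.545,.146,.03]])[0]; print(q)
x,y=q.astype(int); roi=(x-35,x+35,y-30,y+30)
cv2.imwrite("pics/v3.png",cv2.resize(im[y-60:y+60,x-80:x+80,::-1],(640,480),interpolation=3))
mm=np.zeros_like(m); mm[roi[2]:roi[3],roi[0]:roi[1]]=m[roi[2]:roi[3],roi[0]:roi[1]]
print(fit([("scene",mm,roi)],box(-.06,-.05,-.05,.05,.011,.056),[.598,.16,.25]))
E
```

```text
t 13.6 pos [0.6449 0.1708 0.1119] yaw 1.8187 tilt -0.99998 j [ 0.26  0.64  0.32  1.25 -0.    1.58] w 0.0556 F [-0.3 -0.3  0.5] gf 0.0
shift cm [0.08 0.76 8.34] twist -0.0013
[379.83453646 247.42905532]
(array([0.59828913, 0.1604539 , 0.30873759]), np.float64(172.43921568627448), [456])
```

View pics/v3.png

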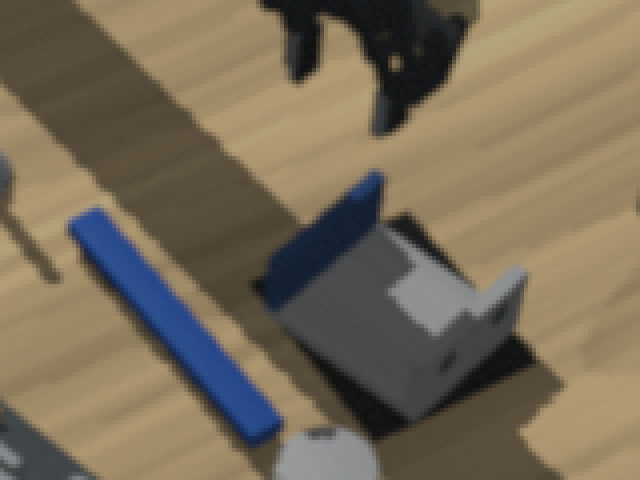

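Call:
send_rows(motion="-0.3 0.1 0.7 2 0; -0.3 0.1 0.8 5 0; -0.3 0.1 0.8 7.5 0; -0.3 0.1 0.8 8.3 0; -0.3 0.1 0.8 8.3 0")

```text
clock: 14.1
eef_pos: [0.6522, 0.1737, 0.0312]
tool_rot: [0.614, 0.789, -0.001, -0.001]
ft_force: [-0.7, 1.1, 0.5]
grip_width: 0.0554
grasp_force: 0.0
```

Call:
send_rows(motion="0 0 0 0 0; 0.4 0 0 0 0; 0.6 0 0 0 0; 1 0 0 0 0; 1 0 0 0 0")

```text
clock: 14.6
eef_pos: [0.6541, 0.1742, 0.0338]
tool_rot: [0.614, 0.789, 0.0, 0.0]
ft_force: [-3.1, -0.1, 6.1]
grip_width: 0.0086
grasp_force: 62.9
```

Call:
send_rows(motion="1 0 0 0 0; 1 0 0 0 0; 1 0 0 -0.3 0; 1 0 0 -0.3 0")

```text
clock: 15.0
eef_pos: [0.6539, 0.1741, 0.0349]
tool_rot: [0.614, 0.789, -0.0, -0.0]
ft_force: [-0.8, -0.4, -4.7]
grip_width: 0.0084
grasp_force: 61.3
```

```bash
python3 go.py .6516 .1733 .0285 1.82;python3 go.py .5438+.055*.969 -.165+.055*.247 .14 1.8195
```

```text
t 15.0 pos [0.6539 0.1741 0.0349] yaw 1.8188 tilt -1.0 j [ 0.26  0.72  0.24  1.1  -0.    1.58] w 0.0084 F [-0.8 -0.4 -4.7] gf 61.3
shift cm [-0.02 -0.24  0.64] twist -0.0012
t 15.0 pos [0.6539 0.1741 0.0349] yaw 1.8188 tilt -1.0 j [ 0.26  0.72  0.24  1.1  -0.    1.58] w 0.0084 F [-0.8 -0.4 -4.7] gf 61.3
shift cm [-30.16 -13.5  -10.51] twist -0.0007
```

Call:
send_rows(motion="1 0 0 -4 0; 1 0 0 -8 0; 1 -4 -1.8 -10.5 0; 1 -8.4 -3.7 -10.5 0; 1 -12.8 -5.7 -10.5 0")

```text
clock: 15.5
eef_pos: [0.6306, 0.0353, 0.1409]
tool_rot: [0.613, 0.79, 0.001, 0.001]
ft_force: [1.7, -0.5, -6.4]
grip_width: 0.009
grasp_force: 61.2
```

Call:
send_rows(motion="1 -4.4 -2 0 0; 1 -8.8 -4 0 0; 1 -13 -6 0 0; 1 -17.3 -7.8 0 0; 1 -17.3 -7.8 0 0")

```text
clock: 16.0
eef_pos: [0.5952, -0.1574, 0.1393]
tool_rot: [0.618, 0.787, -0.002, 0.0]
ft_force: [0.5, 0.8, -4.0]
grip_width: 0.0084
grasp_force: 61.3
```

Call:
send_rows(motion="1 0 0 1.5 0; 1 0 0 3 0; 1 0 0 3 0; 1 0 0 3 0")

```text
clock: 16.4
eef_pos: [0.5965, -0.1503, 0.1094]
tool_rot: [0.614, 0.789, -0.0, -0.001]
ft_force: [0.3, -0.3, -4.4]
grip_width: 0.0086
grasp_force: 61.2
```

```bash
python3 snap.py 4; python3 go.py .5438+.055*.969 -.165+.055*.247 .11 1.8195
python3 - <<'E'
import cv2,numpy as np
a=cv2.imread("pics/top4.png")[150:270,350:510]; b=cv2.imread("pics/scene4.png")[210:360,180:380]
cv2.imwrite("pics/v4.png",np.hstack([cv2.resize(a,(300,225),interpolation=3),cv2.resize(b,(500,375),interpolation=3)[:225*1]]) if 0 else cv2.resize(b,(800,600),interpolation=3))
E
```

```text
t 16.5 pos [ 0.5976 -0.1505  0.1108] yaw 1.8194 tilt -1.0 j [-0.25  0.54  0.13  1.16  0.    1.08] w 0.0084 F [-0.8 -0.  -5.4] gf 61.2
shift cm [-0.07 -0.07  0.08] twist -0.0001
```

View pics/v4.png

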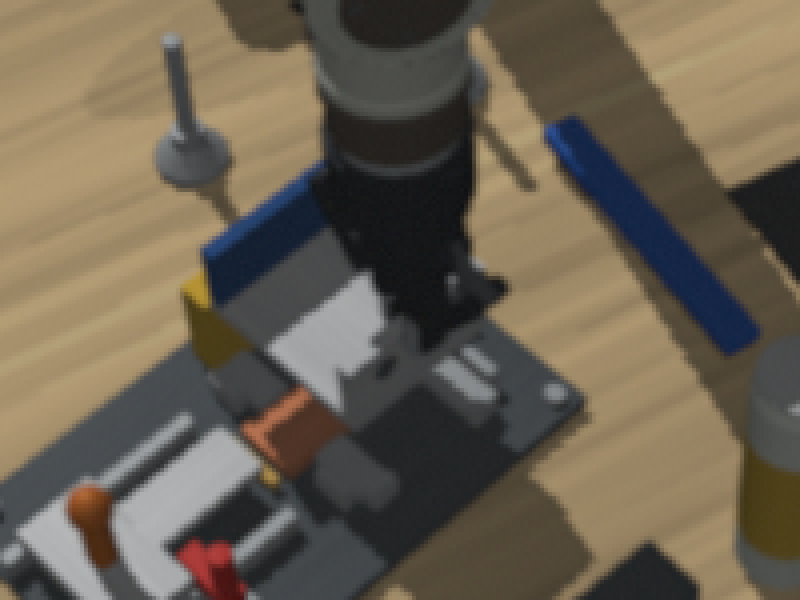

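```bash
python3 - <<'E'
from h import *
c=np.array([.5976-.055*.9693,-.1505-.055*.2461]); print("bracket centre",c)
for zb in (.080,.084):
  P=place([*c,.2486],np.array([[-.05,-.05,.008],[-.06,-.05,.053],[-.06,-.05,0],[.06,-.05,0]])+[0,0,zb])
  print(zb,((proj("scene",P)+.5-[180,210])*4).round(0).tolist())
# same for seated stop: corners of stop block, z .075
P=place([.5438,-.165,.2486],np.array([[-.085,-.05,.075],[-.063,-.05,.075],[-.063,.05,.075],[-.085,.05,.075],[0,-.07,.02]])); print("stop",((proj("scene",P)+.5-[180,210])*4).round(0).tolist(), proj("scene",P).round(1).tolist())
im=cv2.imread("pics/scene2.png")[235:325,200:320]; cv2.imwrite("pics/v5.png",cv2.resize(im,(800,600),interpolation=3))
E
```

```text
bracket centre [ 0.5442885 -0.1640355]
0.08 [[222.0, 308.0], [201.0, 248.0], [212.0, 307.0], [357.0, 433.0]]
0.084 [[221.0, 304.0], [200.0, 243.0], [211.0, 302.0], [357.0, 429.0]]
stop [[182.0, 287.0], [207.0, 309.0], [339.0, 209.0], [314.0, 189.0], [264.0, 451.0]] [[225.0, 281.2], [231.3, 286.7], [264.3, 261.9], [258.0, 256.7], [245.5, 322.2]]
```

View pics/v5.png

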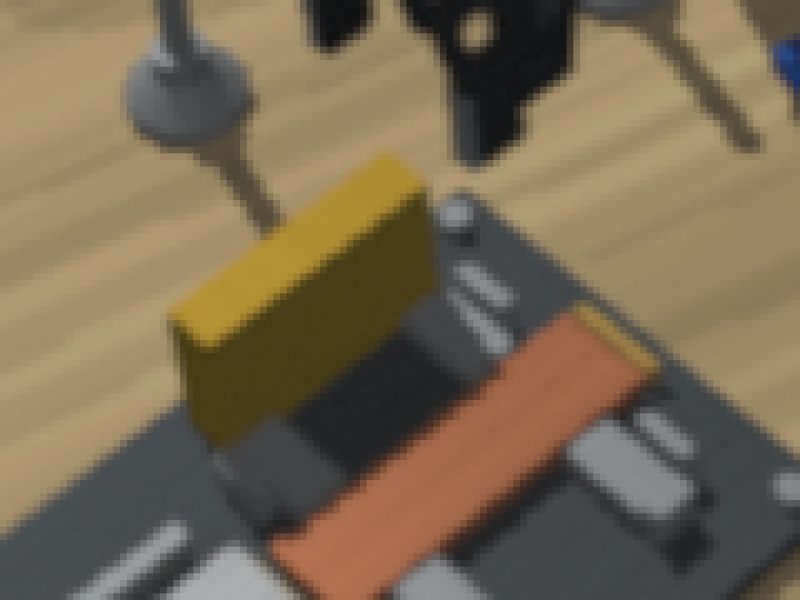

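Call:
send_rows(motion="1 -0.1 0 1.5 0; 1 -0.1 0 3 0; 1 -0.1 0 4 0; 1 -0.1 0 4.5 0; 1 -0.1 0 4.5 0")

```text
clock: 17.0
eef_pos: [0.5969, -0.1515, 0.0647]
tool_rot: [0.614, 0.789, -0.0, -0.0]
ft_force: [0.2, -0.0, -5.6]
grip_width: 0.0089
grasp_force: 61.3
```

Call:
send_rows(motion="1 0 0 0.3 0; 1 0 0 0.5 0; 1 0 0 0.8 0; 1 0 0 1 0; 1 0 0 1 0")

```text
clock: 17.5
eef_pos: [0.5969, -0.1517, 0.0548]
tool_rot: [0.614, 0.789, -0.0, -0.0]
ft_force: [-1.0, 0.1, -5.0]
grip_width: 0.0086
grasp_force: 61.2
```

```bash
python3 go.py .5977 -.1512 .05 1.8195
```

```text
t 17.5 pos [ 0.5969 -0.1517  0.0548] yaw 1.8188 tilt -1.0 j [-0.25  0.59  0.06  1.04 -0.    1.07] w 0.0086 F [-1.   0.1 -5. ] gf 61.2
shift cm [0.03 0.09 0.48] twist -0.0007
```

Call:
send_rows(motion="1 0 0 0.15 0; 1 0 0 0.3 0; 1 0 0 0.4 0; 1 0 0 0.4 0")

```text
clock: 17.9
eef_pos: [0.5972, -0.1518, 0.0512]
tool_rot: [0.614, 0.789, -0.0, 0.0]
ft_force: [0.5, 0.7, -3.7]
grip_width: 0.009
grasp_force: 61.3
```

Call:
send_rows(motion="1 0 0 0.1 0; 1 0 0 0.2 0; 1 0 0 0.2 0")

```text
clock: 18.2
eef_pos: [0.5974, -0.1518, 0.0508]
tool_rot: [0.614, 0.789, 0.0, 0.001]
ft_force: [-2.5, 1.2, 5.1]
grip_width: 0.0088
grasp_force: 62.6
```

```bash
python3 go.py .5977 -.1512 .05 1.8195
```

```text
t 18.2 pos [ 0.5974 -0.1518  0.0508] yaw 1.8188 tilt -1.0 j [-0.25  0.59  0.05  1.03 -0.    1.07] w 0.0088 F [-2.5  1.2  5.1] gf 62.6
shift cm [0.05 0.04 0.08] twist -0.0007
```

Call:
send_rows(motion="0.4 0 0 0 0; 0 0 0 -0.2 0; -0.3 0 0 -0.2 0; -0.3 0 0 -0.2 0; -0.3 0 0 -1 0")

```text
clock: 18.7
eef_pos: [0.5962, -0.1515, 0.0582]
tool_rot: [0.614, 0.789, -0.001, -0.001]
ft_force: [-0.7, -0.2, 0.1]
grip_width: 0.0555
grasp_force: 0.0
```

Call:
send_rows(motion="-0.3 0 0 -3 0; -0.3 0 0 -7 0; -0.3 0 0 -10 0; -0.3 0 -4 -12 0; -0.3 0 -8 -12 0")

```text
clock: 19.2
eef_pos: [0.5218, -0.1722, 0.1832]
tool_rot: [0.614, 0.79, 0.001, 0.004]
ft_force: [0.6, -1.4, -0.0]
grip_width: 0.0556
grasp_force: 0.0
```

```bash
python3 snap.py 5; python3 go.py .6 -.28 .12 1.8195; python3 - <<'E'
import cv2,numpy as np
a=cv2.imread("pics/top5.png")[150:270,350:510]; b=cv2.imread("pics/scene5.png")[240:390,150:350]
cv2.imwrite("pics/v6.png",np.hstack([cv2.resize(a,(400,300),interpolation=3),cv2.resize(b,(400,300),interpolation=3)]))
E
```

```text
t 19.3 pos [ 0.5146 -0.1718  0.1798] yaw 1.8162 tilt -0.99999 j [-0.32  0.35  0.03  1.25 -0.    1.  ] w 0.0553 F [ 1.   1.3 -1.7] gf 0.0
shift cm [-12.58   5.68   5.94] twist -0.0033
```

View pics/v6.png

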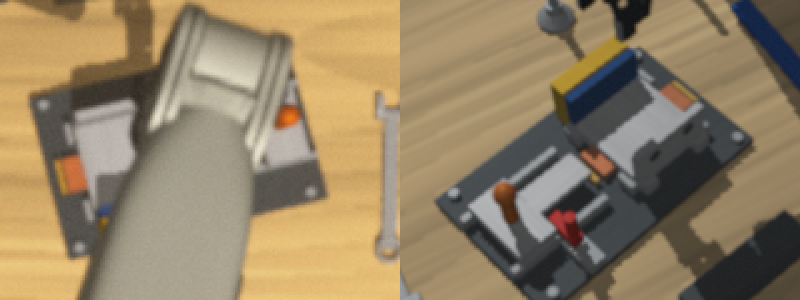

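```bash
python3 - <<'E'
from h import *
for n,(x0,x1,y0,y1) in dict(top=(430,460,168,205),scene=(215,262,335,375)).items():
    im=cv2.imread(f"pics/{n}0.png")[:,:,::-1].copy(); h=cv2.cvtColor(im,cv2.COLOR_RGB2HSV)
    for y in range(y0,y1):
        print(y,"".join((chr(48+min(9,int(h[y,x,2])//25)) if (h[y,x,0]<7 or h[y,x,0]>172) and h[y,x,1]>120 else ".") for x in range(x0,x1)))
    print(n,x0)
t=.2486
def pr(lab,x,y,z):
    P=place([.5438,-.165,t],np.array([[x,y,z]])); print(lab,proj("top",P).round(1),proj("scene",P).round(1))
# jig coordinates of candidates
R=np.array([[np.cos(t),np.sin(t)],[-np.sin(t),np.cos(t)]])
for n,uv,z in (("top",(443,179),.072),("top",(464.5,196.5),.084),("scene",(203,336),.084)): print(n,uv,(R@(unproj(n,uv,z)[:2]-[.5438,-.165])).round(4))
E
```

```text
168 ..............................
169 ..............................
170 ..............................
171 ..............................
172 ..............................
173 ..............................
174 ..............................
175 ..............................
176 .................3............
177 ...............44433..........
178 ..............34444...........
179 ............33344443..........
180 ............33.3433...........
181 ............3.33332...........
182 ............3.3333............
183 ............334443............
184 ............344444............
185 .............444443...........
186 .............344444...........
187 .............344444...........
188 .............344444...........
189 ..............34444...........
190 ..............344444..........
191 ..............344443..........
192 ..............33333...........
193 ...............3..............
194 ..............................
195 ..............................
196 ..............................
197 ..............................
198 ..............................
199 ...........
[... 1697 characters left out ...]
.............
364 ...............................................
365 ...............................................
366 ...............................................
367 ...............................................
368 ...............................................
369 ...............................................
370 ...............................................
371 ...............................................
372 ...............................................
373 ...............................................
374 ...............................................
scene 215
top (443, 179) [ 0.0634 -0.1375]
top (464.5, 196.5) [-0.0011 -0.1799]
scene (203, 336) [-0.0017 -0.1785]
```

```bash
python3 - <<'E'
from h import *
t=.2486; R=np.array([[np.cos(t),np.sin(t)],[-np.sin(t),np.cos(t)]]); s0=np.array([.5438,-.165])
j=lambda n,uv,z:(R@(unproj(n,uv,z)[:2]-s0)).round(4)
for z in(.072,.05): print(z,"scene",j("scene",(234.5,349),z),"top",j("top",(446.5,178.5),z))
print("scene foot",j("scene",(237,360),.04)); print("tongue end scene",j("scene",(227,349),.045),"top",j("top",(447,191),.045))
from scipy.optimize import minimize
# full-knob fits per camera: cylinder hull z .038-.072
a=np.linspace(0,2*np.pi,24); C=np.array([[.007*np.cos(k),.007*np.sin(k),z] for k in a for z in(.038,.072)])
for n,(x0,x1,y0,y1),(u0,u1) in (("scene",(215,262,335,375),(232,262)),("top",(430,460,168,205),(430,460))):
    im=cv2.imread(f"pics/{n}0.png")[:,:,::-1].copy(); h=cv2.cvtColor(im,cv2.COLOR_RGB2HSV)
    m=(((h[...,0]<7)|(h[...,0]>172))&(h[...,1]>120)).astype(float)[y0:y1,x0:x1]
    for jx in np.arange(.02,.1,.008):
        print(n,round(jx,3),[round(float((hullmask(n,place([*(s0+R.T@[jx,jy]),0],C),(x0,x1,y0,y1))*m).sum()/hullmask(n,place([*(s0+R.T@[jx,jy]),0],C),(x0,x1,y0,y1)).sum()),2) for jy in np.arange(-.16,-.115,.004)])
E
```

```text
0.072 scene [ 0.0628 -0.1487] top [ 0.0625 -0.1475]
0.05 scene [ 0.0511 -0.1419] top [ 0.0662 -0.153 ]
scene foot [ 0.0699 -0.1526]
tongue end scene [ 0.037  -0.1517] top [ 0.0314 -0.1461]
scene 0.02 [0.0, 0.0, 0.0, 0.0, 0.01, 0.01, 0.0, 0.0, 0.0, 0.0, 0.0, 0.0]
scene 0.028 [0.01, 0.07, 0.14, 0.19, 0.16, 0.1, 0.03, 0.0, 0.0, 0.0, 0.0, 0.0]
scene 0.036 [0.11, 0.24, 0.38, 0.42, 0.35, 0.27, 0.17, 0.1, 0.04, 0.0, 0.0, 0.0]
scene 0.044 [0.31, 0.51, 0.63, 0.62, 0.54, 0.44, 0.32, 0.19, 0.08, 0.01, 0.0, 0.0]
scene 0.052 [0.54, 0.77, 0.86, 0.8, 0.71, 0.52, 0.32, 0.14, 0.02, 0.0, 0.0, 0.0]
scene 0.06 [0.6, 0.83, 0.97, 0.96, 0.72, 0.46, 0.2, 0.02, 0.0, 0.0, 0.0, 0.0]
scene 0.068 [0.63, 0.83, 0.95, 0.8, 0.54, 0.28, 0.04, 0.0, 0.0, 0.0, 0.0, 0.0]
scene 0.076 [0.57, 0.69, 0.62, 0.44, 0.23, 0.06, 0.0, 0.0, 0.0, 0.0, 0.0, 0.0]
scene 0.084 [0.41, 0.41, 0.29, 0.16, 0.04, 0.0, 0.0, 0.0, 0.0, 0.0, 0.0, 0.0]
scene 0.092 [0.15, 0.13, 0.07, 0.02, 0.0, 0.0, 0.0, 0.0, 0.0, 0.0, 0.0, 0.0]
top 0.02 [0.0, 0.0, 0.0, 0.04, 0.09, 0.13, 0.13, 0.09, 0.05, 0.0, 0.0, 0.0]
top 0.028 [0.01, 0.1, 0.2, 0.34, 0.49, 0.57, 0.48, 0.33, 0.17, 0.03, 0.0, 0.0]
top 0.036 [0.03, 0.19, 0.41, 0.64, 0.8, 0.79, 0.61, 0.38, 0.16, 0.01, 0.0, 0.0]
top 0.044 [0.07, 0.23, 0.43, 0.67, 0.84, 0.79, 0.58, 0.36, 0.16, 0.01, 0.0, 0.0]
top 0.052 [0.08, 0.3, 0.55, 0.76, 0.86, 0.75, 0.53, 0.3, 0.13, 0.02, 0.0, 0.0]
top 0.06 [0.27, 0.51, 0.74, 0.87, 0.86, 0.66, 0.41, 0.21, 0.08, 0.0, 0.0, 0.0]
top 0.068 [0.38, 0.55, 0.6, 0.6, 0.47, 0.31, 0.18, 0.06, 0.01, 0.0, 0.0, 0.0]
top 0.076 [0.16, 0.19, 0.17, 0.12, 0.07, 0.01, 0.0, 0.0, 0.0, 0.0, 0.0, 0.0]
top 0.084 [0.0, 0.0, 0.0, 0.0, 0.0, 0.0, 0.0, 0.0, 0.0, 0.0, 0.0, 0.0]
top 0.092 [0.0, 0.0, 0.0, 0.0, 0.0, 0.0, 0.0, 0.0, 0.0, 0.0, 0.0, 0.0]
```

```bash
python3 go.py .6093 -.301 .13 1.8195
```

```text
t 19.3 pos [ 0.5146 -0.1718  0.1798] yaw 1.8162 tilt -0.99999 j [-0.32  0.35  0.03  1.25 -0.    1.  ] w 0.0553 F [ 1.   1.3 -1.7] gf 0.0
shift cm [-14.84   6.07   4.94] twist -0.0033
```

Call:
send_rows(motion="1 -4.4 1.8 0 0; 1 -8.8 3.6 1 0; 1 -12.5 5.1 3 0; 1 -14.8 6 4.9 0; 1 -14.8 6 4.9 0")

```text
clock: 19.8
eef_pos: [0.6137, -0.3021, 0.1252]
tool_rot: [0.615, 0.788, -0.001, -0.003]
ft_force: [0.6, -0.1, -0.7]
grip_width: -0.0001
grasp_force: 0.0
```

Call:
send_rows(motion="1 0 0 0 0; 1 0 0 0 0")

```text
clock: 20.0
eef_pos: [0.6144, -0.2996, 0.1312]
tool_rot: [0.614, 0.789, 0.0, 0.0]
ft_force: [-0.4, -0.3, -0.1]
grip_width: -0.0001
grasp_force: 0.0
```

```bash
python3 go.py .6093 -.301 .056 1.8195
```

```text
t 20.0 pos [ 0.6144 -0.2996  0.1312] yaw 1.8194 tilt -1.0 j [-0.45  0.66  0.4   1.31  0.    0.87] w -0.0001 F [-0.4 -0.3 -0.1] gf 0.0
shift cm [-0.01 -0.53  7.52] twist -0.0001
```

Call:
send_rows(motion="1 0 -0.5 2 0; 1 0 -0.5 4.5 0; 1 0 -0.5 7 0; 1 0 -0.5 7.5 0; 1 0 -0.5 7.5 0")

```text
clock: 20.5
eef_pos: [0.609, -0.3004, 0.0557]
tool_rot: [0.614, 0.789, -0.0, -0.0]
ft_force: [-0.3, -0.3, 0.4]
grip_width: -0.0003
grasp_force: 0.0
```

Call:
send_rows(motion="1 0 0.6 0 0; 1 0 1.2 0 0; 1 0 1.7 0 0; 1 0 2.2 0 0; 1 0 2.7 0 0")

```text
clock: 21.0
eef_pos: [0.636, -0.295, 0.0557]
tool_rot: [0.614, 0.789, -0.0, 0.0]
ft_force: [-2.5, -1.1, 2.2]
grip_width: 0.0
grasp_force: 1.1
```

```bash
python3 go.py .5438+.0745*.969+.0364 -.165+.0745*.246-.1434 .056 1.8195
```

```text
t 21.0 pos [ 0.636  -0.295   0.0557] yaw 1.8187 tilt -1.0 j [-0.43  0.75  0.36  1.18 -0.    0.89] w 0.0 F [-2.5 -1.1  2.2] gf 1.1
shift cm [ 0.08  1.71 -0.03] twist -0.0008
```

Contact with the knob (about 2.7 N); continue to the end stop.

Call:
send_rows(motion="1 0 0.5 0 0; 1 0 1 0 0; 1 0 1.3 0 0; 1 0 1.5 0 0; 1 0 1.5 0 0")

```text
clock: 21.5
eef_pos: [0.6481, -0.2916, 0.055]
tool_rot: [0.615, 0.789, -0.002, -0.002]
ft_force: [-8.0, -1.5, 3.9]
grip_width: -0.0003
grasp_force: 3.7
```

Call:
send_rows(motion="1 0 0.15 0 0; 1 0 0.3 0 0; 1 0 0.3 0 0")

```text
clock: 21.8
eef_pos: [0.6483, -0.2916, 0.0549]
tool_rot: [0.615, 0.788, -0.003, -0.003]
ft_force: [-13.9, -2.6, 7.7]
grip_width: 0.0
grasp_force: 6.9
```

```bash
python3 go.py .5438+.0745*.969+.0364 -.165+.0745*.246-.1434 .056 1.8195
```

```text
t 21.8 pos [ 0.6483 -0.2916  0.0549] yaw 1.8166 tilt -0.99996 j [-0.42  0.78  0.41  1.21 -0.    0.9 ] w 0.0 F [-13.9  -2.6   7.7] gf 6.9
shift cm [ 0.05  0.43 -0.11] twist -0.0029
```

Call:
send_rows(motion="1 0 -1 0 0; 1 0 -1.5 -2 0; 1 0 -1.5 -6 0; 1 0 -1.5 -8 0; 1 0 -1.5 -8 0")

```text
clock: 22.3
eef_pos: [0.6414, -0.2947, 0.1399]
tool_rot: [0.614, 0.789, 0.002, 0.004]
ft_force: [0.3, -0.9, 0.0]
grip_width: 0.0002
grasp_force: 0.0
```

```bash
python3 go.py .5993 -.383 .13 1.8195; python3 snap.py 6; python3 - <<'E'
from h import *
t=.2486; R=np.array([[np.cos(t),np.sin(t)],[-np.sin(t),np.cos(t)]]); s0=np.array([.5438,-.165])
im=cv2.imread("pics/scene6.png")[:,:,::-1].copy(); h=cv2.cvtColor(im,cv2.COLOR_RGB2HSV)
m=(((h[...,0]<7)|(h[...,0]>172))&(h[...,1]>120))
for y in range(340,385): print(y,"".join("#" if m[y,x] else "." for x in range(210,275)))
for jx in (.0622,.0972): print(proj("scene",place([*s0,t],np.array([[jx,-.148,.072]]))))
E
```

```text
t 22.3 pos [ 0.6414 -0.2947  0.1399] yaw 1.8191 tilt -0.99996 j [-0.43  0.7   0.49  1.35  0.    0.89] w 0.0002 F [ 0.3 -0.9  0. ] gf 0.0
shift cm [-7.52 -6.26  0.97] twist -0.0004
340 .................................................................
341 .................................................................
342 .................................................................
343 .................................................................
344 .................................................................
345 .................................................................
346 .................................................................
347 .................................................................
348 .................................................................
349 .................................................................
350 .................................................................
351 .................................................................
352 .................................................................
353 ......
[... 1589 characters left out ...]
..........
376 .................................................................
377 .................................................................
378 .................................................................
379 .................................................................
380 .................................................................
381 .................................................................
382 .................................................................
383 .................................................................
384 .................................................................
[[234.57160125 348.6171708 ]]
[[245.68729083 359.00162963]]
```

Call:
send_rows(motion="1 -4 -3.3 0 0; 1 -7.5 -6.2 0 0; 1 -7.7 -6.3 0 0; 1 -7.7 -6.3 0 0")

```text
clock: 22.8
eef_pos: [0.5946, -0.3848, 0.1325]
tool_rot: [0.615, 0.788, 0.0, -0.002]
ft_force: [0.2, 0.5, -0.6]
grip_width: -0.0
grasp_force: 0.0
```

```bash
python3 go.py .5993 -.383 .058 1.8195
```

```text
t 22.8 pos [ 0.5946 -0.3848  0.1325] yaw 1.816 tilt -0.99999 j [-0.57  0.72  0.51  1.36  0.    0.75] w -0.0 F [ 0.2  0.5 -0.6] gf 0.0
shift cm [0.04 0.52 7.45] twist -0.0035
```

Call:
send_rows(motion="1 0 0.5 2.5 0; 1 0 0.5 5 0; 1 0 0.5 7 0; 1 0 0.5 7.4 0; 1 0 0.5 7.4 0")

```text
clock: 23.3
eef_pos: [0.6008, -0.3809, 0.0593]
tool_rot: [0.613, 0.79, 0.0, -0.002]
ft_force: [0.0, 0.8, -0.1]
grip_width: 0.0003
grasp_force: 0.0
```

Call:
send_rows(motion="1 1 0 0 0; 1 1.8 0 0 0; 1 2.5 0 0 0; 1 3.2 0 0 0; 1 4 0 0 0")

```text
clock: 23.8
eef_pos: [0.5923, -0.3446, 0.0627]
tool_rot: [0.614, 0.789, 0.0, 0.002]
ft_force: [2.7, -3.2, 2.5]
grip_width: 0.0001
grasp_force: 1.8
```

```bash
python3 go.py .5438+.128*.246 -.165-.128*.969 .058 1.8195
```

```text
t 23.8 pos [ 0.5923 -0.3446  0.0627] yaw 1.8185 tilt -0.99999 j [-0.53  0.71  0.3   1.16 -0.    0.8 ] w 0.0001 F [ 2.7 -3.2  2.5] gf 1.8
shift cm [ 5.8  -0.29  0.45] twist -0.001
```

Call:
send_rows(motion="1 1 -0.1 0.2 0; 1 1.9 -0.2 0.2 0; 1 2.8 -0.2 0.2 0; 1 3.7 -0.2 0.2 0; 1 4.5 -0.2 0.2 0")

```text
clock: 24.3
eef_pos: [0.5783, -0.3004, 0.0596]
tool_rot: [0.614, 0.789, -0.0, 0.0]
ft_force: [2.3, -3.1, 2.5]
grip_width: 0.0001
grasp_force: 1.9
```

Call:
send_rows(motion="1 0.4 0 0 0; 1 0.7 0 0 0; 1 1 0 0 0; 1 1.2 0 0 0; 1 1.2 0 0 0")

```text
clock: 24.8
eef_pos: [0.5755, -0.2908, 0.0592]
tool_rot: [0.615, 0.789, -0.001, 0.001]
ft_force: [1.8, -5.6, 1.7]
grip_width: -0.0001
grasp_force: 3.1
```

```bash
python3 go.py .5438+.128*.246 -.165-.128*.969 .058 1.8195
```

```text
t 24.8 pos [ 0.5755 -0.2908  0.0592] yaw 1.8178 tilt -1.0 j [-0.47  0.64  0.16  1.09 -0.    0.86] w -0.0001 F [ 1.8 -5.6  1.7] gf 3.1
shift cm [0.17 0.02 0.12] twist -0.0017
```

Force is rising near the predicted end; push a little more to confirm the end stop.

Call:
send_rows(motion="1 0.2 0 0 0; 1 0.4 0 0 0; 1 0.5 0 0 0; 1 0.5 0 0 0")

```text
clock: 25.2
eef_pos: [0.5755, -0.2906, 0.0595]
tool_rot: [0.616, 0.788, -0.003, 0.005]
ft_force: [5.1, -17.1, -4.3]
grip_width: -0.0
grasp_force: 8.6
```

```bash
python3 go.py .5438+.128*.246 -.165-.128*.969 .058 1.8195
```

```text
t 25.2 pos [ 0.5755 -0.2906  0.0595] yaw 1.815 tilt -0.99994 j [-0.46  0.63  0.15  1.08 -0.01  0.86] w -0.0 F [  5.1 -17.1  -4.3] gf 8.6
shift cm [0.16 0.02 0.15] twist -0.0045
```

Firm stop (18 N, no motion). Back off, raise, clear out and look.

Call:
send_rows(motion="1 -1 0 0 0; 1 -1.8 0 0 0; 1 -1.8 0 -4 0; 1 -1.8 0 -9 0; 1 -1.8 0 -13 0")

```text
clock: 25.7
eef_pos: [0.5777, -0.3011, 0.1902]
tool_rot: [0.614, 0.789, 0.0, -0.002]
ft_force: [1.1, 0.1, 0.4]
grip_width: -0.0001
grasp_force: 0.0
```

Call:
send_rows(motion="1 0 -4.5 0 0; 1 0 -9 0 0; 1 0 -13.5 0 0; 1 0 -18 0 0; 1 0 -22 0 0")

```text
clock: 26.2
eef_pos: [0.3625, -0.3548, 0.1883]
tool_rot: [0.614, 0.789, 0.001, -0.002]
ft_force: [-0.0, 0.5, 0.7]
grip_width: -0.0
grasp_force: 0.0
```

```bash
python3 snap.py 7; python3 - <<'E'
import cv2,numpy as np
a=cv2.imread("pics/top7.png")[150:270,350:510]; b=cv2.imread("pics/scene7.png")[230:410,170:410]
c=cv2.imread("pics/top7.png")[130:400,110:510]; d=cv2.imread("pics/scene7.png")[110:410,150:550]
r=lambda x:cv2.resize(x,(400,300),interpolation=3)
cv2.imwrite("pics/v7.png",np.vstack([np.hstack([r(a),r(b)]),np.hstack([r(c),r(d)])]))
E
```

```text
(no output)
```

View pics/v7.png

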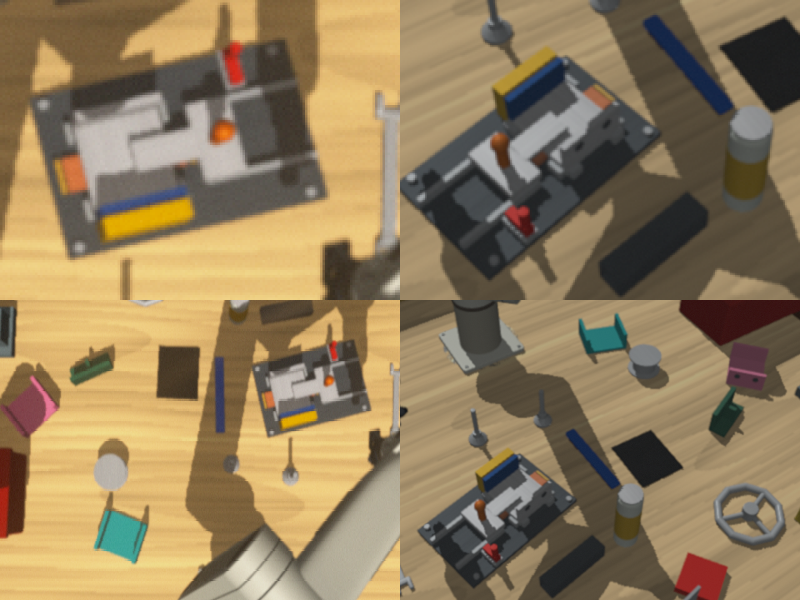

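The picture shows the bar under the bracket and the blue flange beside the yellow stop. The clamp tongue lies between the flanges, the catch is drawn out, and nothing else has moved.

```bash
python3 -c "
from workcell import workorder
print(workorder.job_done())"
```

```text
the job is handed in; nothing more can be done
None
```

The job is handed in at about 26 s of the 72 s allowed: the bar is in its channel, the bracket is home with its blue flange at the stop block, the catch is free and the clamp slide is fully in; the final pictures show nothing else moved, and the judge gave no verdict.

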